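Load the label spindle and hold its bayonet cap half turned

TASK

Load the label-roll spindle: lower the square separator board with the round hole over the post onto the roll already there, let go of it, then set the loose full-size label roll on top of the board and let go of that too. Then put the bayonet cap on the post, its grip bar in line with the long side of the spindle's base plate so that it drops fully home, and turn it clockwise (seen from above) halfway to its lock, that is by about 45 degrees, never on to the click. Finish while still gripping the cap there, still and fully down, and leave everything else on the bench where it is.

Things in the scene. Friction and masses are not known exactly. Their poses are not given: they have to be found in the camera images.
- spindle: Fixed aluminium label-roll spindle: base plate 130 (x) x 84 (y) x 15 mm with an upright post of 28 mm diameter on its centre. Origin: centre of the plate's underside, z up. The full-width post ends in a shoulder 95 mm above the origin; above it are a neck and the bayonet head (see post_head).
- post_head (a point): Centre of the post's flat top, 107 mm above the spindle's origin. The head is two 5 mm thick wings, 28 mm across, on a 16 mm neck, 7 mm above the shoulder. The two gaps between the wings, each 80 degrees wide, face along the spindle's +x and -x (long side of the plate); the wings lie towards +y and -y. Seen from above it is a bow tie.
- lower_roll: Paper label roll already on the post, resting on the base plate: 58 mm outside, 36 mm bore, 36 mm high. Origin: centre of its underside, 15 mm above the spindle's origin. It is loose on the post (4 mm play all round).
- separator: Loose rigid plywood separator board, 60 x 60 mm square, 6 mm thick, with a 36 mm round hole in its middle, about 25 g. Lies flat on the table. Origin: centre of its underside; x and y along its sides. On the lower roll its underside is 51 mm above the spindle's origin.
- roll: Loose paper label roll standing on the table, bore upright: 58 mm outside diameter, 36 mm bore, 36 mm high, about 90 g. Origin: centre of its underside. On the separator its underside is 57 mm above the spindle's origin and its top 93 mm.
- cap: Loose grey plastic bayonet cap, about 70 g, standing mouth down: round body 52 mm diameter, 17 mm high, bore 32 mm and 12 mm deep, a grip bar on top. Origin: centre of the underside, z up. Two inner lugs, 5 mm wide, at the mouth on +x and -x, reach in to 10 mm from the axis. It drops on with x along the spindle's x, either way round (within 25 degrees), with 2 mm sideways play.
- cap_bar (a point): Centre of the cap's grip bar, 29 mm above its underside; the bar is 44 mm long (cap's x, in line with the lugs), 12 mm thick (y), 24 mm high. Fully home, the cap's underside is 95 mm above the spindle's origin (11 mm higher if the lugs miss the gaps). From there it turns clockwise freely, a light spring catch resists from 50 degrees, and it locks with a click at about 95 degrees.
- bar_end (a point): Middle of the end face of the cap's grip bar on its +x side, 22 mm from the cap's axis, 29 mm above the cap's underside.
- tape_roll: Bystander: smaller roll, 48 mm outside, 32 mm bore, 20 mm high, loose. Origin: centre of its underside.
- phone: Bystander: black phone lying flat, 150 (x) x 74 x 10 mm, loose. Origin: centre of its underside.
- carton: Bystander: kraft carton, 90 (x) x 150 (y) x 32 mm, loose. Origin: centre of its underside.
- cutter: Bystander: black box cutter lying flat, 130 (x) x 22 x 14 mm, loose. Origin: centre of its underside.
- pad_stack: Bystander: stack of solid square plywood pads without holes, 70 x 70 x 28 mm, loose. Origin: centre of its underside.
- jar: Bystander: white jar, 60 mm diameter, 85 mm high, loose. Origin: centre of its underside.
Things that resemble listed ones, but are neither listed nor needed, are in the scene too. What is shaped like the cap but orange or turquoise is not meant.

How it is judged (in metres and radians):
On the way, in this order (a step that is already met when the one before it is completed fails the run):
1. the separator lies flat on the lower roll, over the post, let go (horizontal distance between each of separator, lower_roll and spindle below 0.008 m and z of separator in the frame of spindle between 0.048 and 0.054 m and angle between each of separator, lower_roll's own z axis and vertical below 0.07 rad and z of lower_roll in the frame of spindle between 0.012 and 0.018 m and contact force between the fingers and separator below 0.1 N), for 0.2 s.
2. the loose roll rests on the separator, over the post, let go (horizontal distance between each of roll, separator, lower_roll and spindle below 0.008 m and z of roll in the frame of spindle between 0.054 and 0.06 m and angle between each of roll, separator, lower_roll's own z axis and vertical below 0.07 rad and z of separator in the frame of spindle between 0.048 and 0.054 m and z of lower_roll in the frame of spindle between 0.012 and 0.018 m and contact force between the fingers and roll below 0.1 N), for 0.2 s.
3. the cap is fully down over the post's head (horizontal distance between cap and spindle below 0.005 m and z of cap in the frame of spindle between 0.092 and 0.098 m and angle between cap's own z axis and vertical below 0.1 rad and horizontal distance between each of roll, separator and spindle below 0.008 m and z of roll in the frame of spindle between 0.054 and 0.06 m and angle between each of roll, separator's own z axis and vertical below 0.07 rad and z of separator in the frame of spindle between 0.048 and 0.054 m), for 0.1 s.
At the end, for the whole second after the job is handed in: Lower roll, separator, roll over the post in that order, untouched, flat, within 8 mm of its axis and 3 mm of resting height; cap on the head (axis 5 mm, height 3 mm, tilt 0.1 rad), 33 to 57 degrees clockwise of the insertion line and staying so (speed below 20 mm/s), gripped with over 1 N (all of step 3 and horizontal distance between lower_roll and spindle below 0.008 m and z of lower_roll in the frame of spindle between 0.012 and 0.018 m and angle between lower_roll's own z axis and vertical below 0.07 rad and angle between the x axis of cap and the x axis of spindle, either way round between 0.576 and 0.995 rad and ((x of bar_end in the frame of spindle above 0 m and y of bar_end in the frame of spindle below 0 m) or (x of bar_end in the frame of spindle below 0 m and y of bar_end in the frame of spindle above 0 m)) and linear speed of cap below 0.02 m/s and contact force between the fingers and cap above 1 N and contact force between the fingers and separator below 0.1 N and contact force between the fingers and roll below 0.1 N); the arm keeps its last pose, push and grip.
It fails at once if the cap was turned on into its lock (past 72 degrees) (horizontal distance between cap and spindle below 0.005 m and z of cap in the frame of spindle between 0.092 and 0.098 m and angle between cap's own z axis and vertical below 0.1 rad and angle between the x axis of cap and the x axis of spindle, either way round above 1.257 rad).
It fails at once if a bystander was moved over 20 mm (distance of any of tape_roll, phone, carton, cutter, pad_stack, jar from where it was at the start of the episode above 0.02 m).
It also fails if it takes over 72 s, if anything falls off the work surface, if the arm or the gripper's body presses on something with over 40 N, if the wrist force passes 120 N, or if a joint passes its speed limit or range.

ROBOT

A 6-joint arm with a two-finger parallel gripper is mounted at the origin on the work surface. World frame = base frame: x ahead of the robot, y to its left, z up, the work surface at z = 0. Lengths are in mm, angles in rad, forces in N, time in s.
With the tool pointing down it reaches from about 350 to 875 mm from the base axis. Payload 4.2 kg.
Tool frame: the origin (TCP) lies at the very end of the fingers, on their centre line; the grasp point (between the pads) lies 19 mm behind it; z points along the fingers, y is the line along which they close (so a half turn about z gives the same grasp; the last joint's range is limited). The gripper opens to 85 mm and grips with 20 to 120 N. Pads are 22 mm wide; open, the fingers measure 114 mm over their backs; the gripper's body (76 mm by 85 mm) begins 54 mm behind the grasp point. The pads swing forward as they close: fully open they stand 13 mm farther back than shut.
Start: joints at [-0.978, 0.385, 0.008, 0, -1.194, -0.259], TCP at [204.787, -590.476, 231.312] pointing down, gripper open.
Joint ranges: [-3.14, 3.14], [-1.21, 2.06], [-1.07, 1.41], [-3.16, 2.05], [-2.99, -0.16], [-3.1, 3.1]. Speed limits (rad/s): [2.79, 2.79, 3.14, 3.14, 3.14, 3.14].

INTERFACE

Orientations are given as a unit quaternion [x, y, z, w].
In Python, from bench import arm, optics gives the robot as it stands. The module is installed in compiled form; this text tells all that it offers.
- The arm moves only by the tool step_arm, never from a script. Its argument "motion" is a list of rows, each an object with "dr": the turn, a rotation vector about the tool's x, y, z in units of 8 degrees (1.0 is 8 degrees), a list of three; "slide": the shift along the tool's x, y, z in mm, a list of three; "jaw": the finger opening in mm, from 0 to 85.4. A call has exactly 8 rows; each row is the pose to reach, as a shift and turn from the pose commanded when the call began, along the tool's axes at that moment; what a row does not reach only later rows make up. A row lasts 1/8 s, in which the tool goes at most 62.5 mm and 10.7 degrees, less where a joint would pass 70% of its speed; a pose out of reach is approached as far as the arm can. A call with a gripper value outside its range is refused whole. The fingers move at their own pace and stop on an object; the grip force is fixed at half the most. Time passes only in rows, so rows that repeat a pose let the fingers close, or fill a call up. It gives the time, the measured TCP pose, the force, the opening and the grip force at its end, in the units of the state.
- arm.read_state(): the state, without advancing time (a new reading comes with each control period).
- optics.get_image(name): name is "scene" or "top" or "wrist"; returns the picture (480x640x3 uint8, blue, green, red); there is no depth.
- optics.camera_info(name): a dict with "camera_matrix" (3x3 intrinsics, pixels), "view" (4x4, takes a point from world to camera coordinates); the wrist camera has in their place "T_tool_cam" (4x4, takes a point from camera to tool coordinates, whose origin is the TCP and whose axes are the flange's). Camera axes: x right, y up, looking along -z (the intrinsics and any distortion apply to the point x, -y, -z); pixel columns grow to the right and rows downward; lengths in mm; the calibration is good to about 2 mm. A picture is of the moment at which its call begins: read the wrist's pose just before it. camera_info takes no time and is no camera call.
- arm.job_done(): hands the job in; it is judged then, once.
The state is a dict: "clock": time; "joints": joint angles; "joint_vel": joint speeds; "joint_efforts": joint torques, N m; "position": TCP position; "ee_rot": TCP orientation; "contact_force": force on the tool from outside, world axes, zero at the start; "wrist_torque": the same for the moment, N m; "gripper_width": finger opening in mm; "grasp_force": force on a finger pad.
Only numpy, scipy, OpenCV 4.12 (cv2) and the standard library are available. Lean on these libraries where they do the work, as an engineer would, in place of code of your own. Each camera call takes 0.05 s, during which the arm holds its last target. There are 200 camera calls.

## Working session

There is one attempt and no reset: what is moved stays moved. The work goes in short steps, Python scripts to look and compute and a tool call to move; the robot and the scene stay as the last step left them, time stands still between calls to the robot, and variables do not carry over. Pictures are saved under pics/ and viewed, at most 10 in all, crops included, and the job is handed in when it is done.

Besides the shell and the picture viewer there is one more tool, called after ">>>" as name(argument=value, ...), one argument or row to a line, values as JSON. step_arm: Moves the arm, as the interface text tells. Its arguments: {"type":"object","properties":{"motion":{"type":"array","items":{"type":"object","properties":{"dr":{"type":"array","items":{"type":"number"}},"slide":{"type":"array","items":{"type":"number"}},"jaw":{"type":"number"}}}}},"required":["motion"]}

```bash
mkdir -p pics
python3 - <<'E'
from bench import arm, optics
import cv2, numpy as np
s=arm.read_state(); print(s)
for n in ("top","scene","wrist"):
    i=optics.camera_info(n); print(n,{k:(np.round(np.array(v),3).tolist() if not isinstance(v,str) else v) for k,v in i.items()})
    im=optics.get_image(n); cv2.imwrite(f"pics/{n}0.png",im)
E
```

```text
{'clock': 0.0, 'joints': array([-9.78471733e-01,  3.85543766e-01,  6.62424397e-03, -5.00432645e-04,
       -1.19398472e+00, -2.58629905e-01]), 'joint_vel': array([-0.00017296, -0.00230842,  0.00013047, -0.00115363,  0.00104489,
       -0.00065713]), 'joint_efforts': array([-8.69290943e-04, -3.92286265e+01,  1.88408464e+01,  4.18639138e+00,
       -4.61252770e-03,  4.60739457e-06]), 'position': array([ 204.55593606, -589.96154067,  230.22846456]), 'ee_rot': array([-1.65983174e-01,  9.86127994e-01,  1.05598289e-03, -2.23198089e-04]), 'contact_force': array([-0.42724014,  0.93517948,  1.18595322]), 'wrist_torque': array([-0.04884975, -0.01646511,  0.00604578]), 'grasp_force': 0.0, 'gripper_width': 85.63911573819495}
top {'camera_matrix': [[608.21, 0.0, 324.17], [0.0, 608.21, 242.243], [0.0, 0.0, 1.0]], 'view': [[-0.017, -1.0, 0.006, 19.302], [0.987, -0.016, 0.163, -571.285], [-0.163, 0.009, 0.987, -1256.655], [0.0, 0.0, 0.0, 1.0]]}
scene {'camera_matrix': [[473.887, 0.0, 315.217], [0.0, 473.887, 234.753], [0.0, 0.0, 1.0]], 'view': [[0.833, 0.554, -0.012, -476.959], [-0.449, 0.688, 0.57, 183.888], [0.324, -0.469, 0.821, -1264.338], [0.0, 0.0, 0.0, 1.0]]}
wrist {'camera_matrix': [[349.095, 0.0, 317.453], [0.0, 349.095, 237.803], [0.0, 0.0, 1.0]], 'T_tool_cam': [[0.0, 0.954, 0.299, 76.834], [1.0, -0.0, 0.001, -0.357], [0.001, 0.299, -0.954, -142.17], [0.0, 0.0, 0.0, 1.0]]}
```

View pics/top0.png

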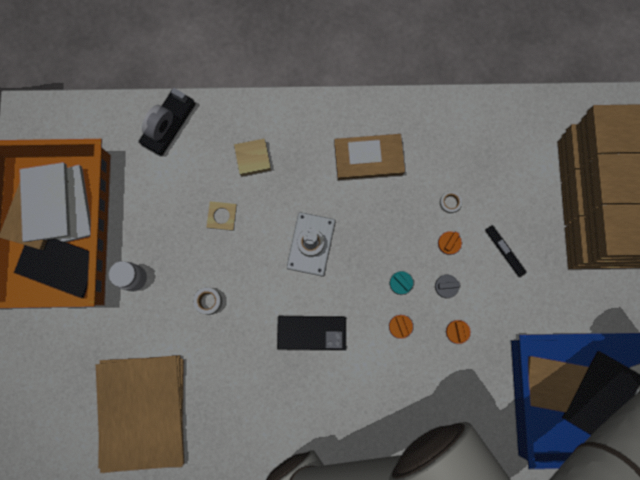

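View pics/scene0.png

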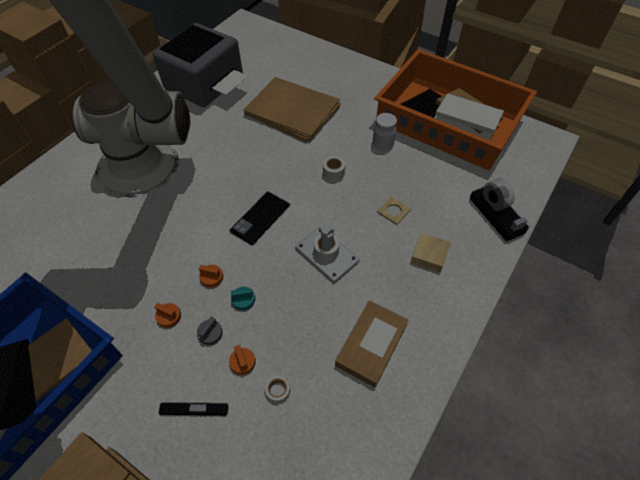

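The top view shows the separator at (222,216), the loose roll at (209,300), the spindle at (312,243), the grey cap at (447,286) and the small tape roll at (451,203). The scene view agrees with this.

```bash
cat > h.py <<'E'
from bench import arm, optics
import cv2, numpy as np
from scipy.spatial.transform import Rotation as R
def cam(n,s=None):
    i=optics.camera_info(n); K=np.array(i["camera_matrix"])
    if n=="wrist":
        s=s or arm.read_state(); T=np.eye(4); T[:3,:3]=R.from_quat(s["ee_rot"]).as_matrix(); T[:3,3]=s["position"]
        M=T@np.array(i["T_tool_cam"])
    else: M=np.linalg.inv(np.array(i["view"]))
    return K,M
def ray(c,px,z):
    K,M=c; px=np.atleast_2d(px).astype(float)
    d=np.c_[px,np.ones(len(px))]@np.linalg.inv(K).T; d=d*[1,-1,-1]
    w=d@M[:3,:3].T; o=M[:3,3]
    return (o+w*((z-o[2])/w[:,2])[:,None])[:,:2]
def proj(c,P):
    K,M=c; p=(np.atleast_2d(P)-M[:3,3])@M[:3,:3]; p=p*[1,-1,-1]@K.T
    return p[:,:2]/p[:,2:]
def go(xy,yaw=None,z=None,s=None):
    """slide in tool axes to reach world xy,z ; yaw = wanted world direction (deg) of tool y, mod 180"""
    s=s or arm.read_state(); m=R.from_quat(s["ee_rot"]).as_matrix()
    d=np.array([xy[0],xy[1],s["position"][2] if z is None else z])-s["position"]
    cur=np.degrees(np.arctan2(m[1,1],m[0,1]))
    out="slide",np.round(m.T@d,1).tolist(),"toolY",round(cur,1)
    if yaw is not None:
        t=(yaw-cur+90)%180-90; out+=("dr_z units",round(-t/8,2))   # tool z is down
    return out
def snap(name,s=None):
    s=arm.read_state(); im=optics.get_image("wrist"); cv2.imwrite(f"pics/{name}.png",im); return s,im,cam("wrist",s)
E
python3 - <<'E'
from h import *
c=cam("top")
for n,p,z in [("sep",(222,216),6),("roll",(209,300),36),("base",(312,243),15),("head",(313,238),107),("cap",(447,286),25),("tape",(451,203),20)]:
    print(n,ray(c,p,z).round(1), go(ray(c,p,z)[0],0))
E
```

```text
sep [[641.2 235.4]] ('slide', [-682.8, 637.1, 1.0], 'toolY', np.float64(109.1), 'dr_z units', np.float64(-8.86))
roll [[453.  256.4]] ('slide', [-511.8, 718.5, 1.1], 'toolY', np.float64(109.1), 'dr_z units', np.float64(-8.86))
base [[575.5  36.1]] ('slide', [-555.5, 470.2, 0.7], 'toolY', np.float64(109.1), 'dr_z units', np.float64(-8.86))
head [[570.8  32.8]] ('slide', [-549.9, 468.7, 0.7], 'toolY', np.float64(109.1), 'dr_z units', np.float64(-8.86))
cap [[ 475.1 -253.8]] ('slide', [-365.7, 229.2, 0.3], 'toolY', np.float64(109.1), 'dr_z units', np.float64(-8.86))
tape [[ 659.4 -273. ]] ('slide', [-533.5, 150.7, 0.2], 'toolY', np.float64(109.1), 'dr_z units', np.float64(-8.86))
```

View pics/wrist0.png

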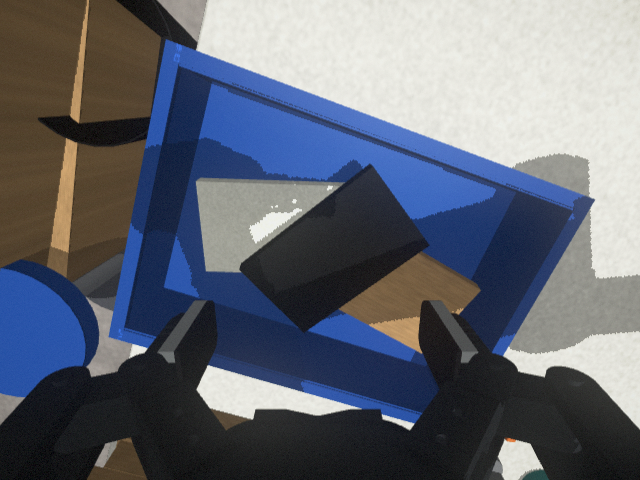

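The wrist view shows the blue bin between the fingers; image up is tool -x and image right is tool +y.

>>> step_arm(
  motion=[
    {"slide": [-320, 229, 0], "jaw": 85},
    {"slide": [-320, 229, 0], "jaw": 85},
    {"slide": [-320, 229, 0], "jaw": 85},
    {"slide": [-320, 229, 0], "jaw": 85},
    {"slide": [-320, 229, 0], "jaw": 85},
    {"slide": [-320, 229, 0], "jaw": 85},
    {"slide": [-320, 229, 0], "jaw": 85},
    {"slide": [-320, 229, 0], "jaw": 85},
  ],
)

```text
$.motion[0]: bad value
```

Run:
```python
from h import *
s,im,c=snap("w1"); print(s["position"],s["clock"])
p=proj(c,[475,-254,25])[0]; print(p)
P=[(575,34,107),(641,235,6)]
for q in P: print(proj(c,q), go(q[:2]))
```

```text
[ 204.61986806 -590.08844646  230.49327641] 0.15
[489.80631859 477.04037395]
[[687.01961754 650.09204188]] ('slide', [-554.4, 468.5, 0.6], 'toolY', np.float64(109.1))
[[702.38121056 609.48705092]] ('slide', [-682.5, 636.8, 0.8], 'toolY', np.float64(109.1))
```

View pics/w1.png

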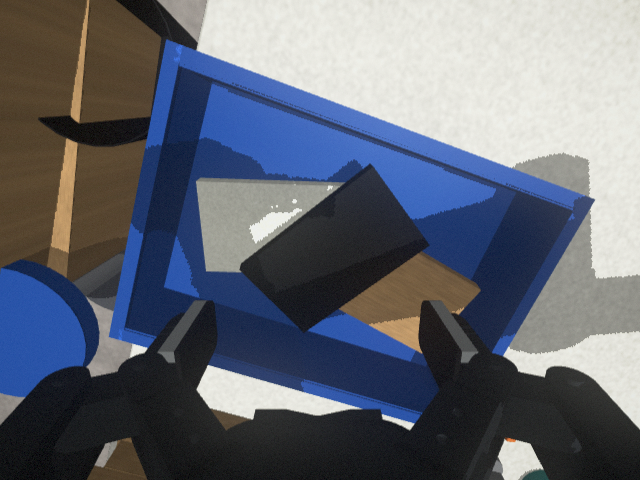

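Same view, because the move was refused: every row also needs "dr". The caps show at bottom right, so image up is tool +x, which corrects my earlier reading.

>>> step_arm(
  motion=[
    {"dr": [0, 0, 0], "slide": [-400, 229, 0], "jaw": 85},
    {"dr": [0, 0, 0], "slide": [-400, 229, 0], "jaw": 85},
    {"dr": [0, 0, 0], "slide": [-400, 229, 0], "jaw": 85},
    {"dr": [0, 0, 0], "slide": [-400, 229, 0], "jaw": 85},
    {"dr": [0, 0, 0], "slide": [-400, 229, 0], "jaw": 85},
    {"dr": [0, 0, 0], "slide": [-400, 229, 0], "jaw": 85},
    {"dr": [0, 0, 0], "slide": [-400, 229, 0], "jaw": 85},
    {"dr": [0, 0, 0], "slide": [-400, 229, 0], "jaw": 85},
  ],
)

```text
clock: 1.2
position: [509.4, -240.6, 231.1]
ee_rot: [-0.168, 0.986, 0.0, -0.0]
contact_force: [-0.2, -0.5, -0.3]
gripper_width: 84.8
grasp_force: 0.0
```

Run:
```python
from h import *
s,im,c=snap("w2"); print(s["position"],s["ee_rot"],s["joint_vel"],s["clock"])
for q in [(475,-254,17),(475,-254,41),(575,34,107),(641,235,6)]: print(proj(c,q), go(q[:2]))
```

```text
[ 509.37172509 -240.55388249  231.06740465] [-1.67849925e-01  9.85812553e-01  1.08089713e-04 -4.61095917e-05] [ 0.25874385  0.07318161  0.09852125  0.00354652 -0.04139905 -0.28544365] 1.2
[[316.69440477 169.93618386]] ('slide', [37.9, -1.5, -0.0], 'toolY', np.float64(109.4))
[[316.62942292 172.82698021]] ('slide', [37.9, -1.5, -0.0], 'toolY', np.float64(109.4))
[[574.80091673 388.83144818]] ('slide', [-151.8, 237.1, 0.1], 'toolY', np.float64(109.4))
[[627.04845747 415.10596521]] ('slide', [-280.7, 404.9, 0.2], 'toolY', np.float64(109.4))
```

View pics/w2.png

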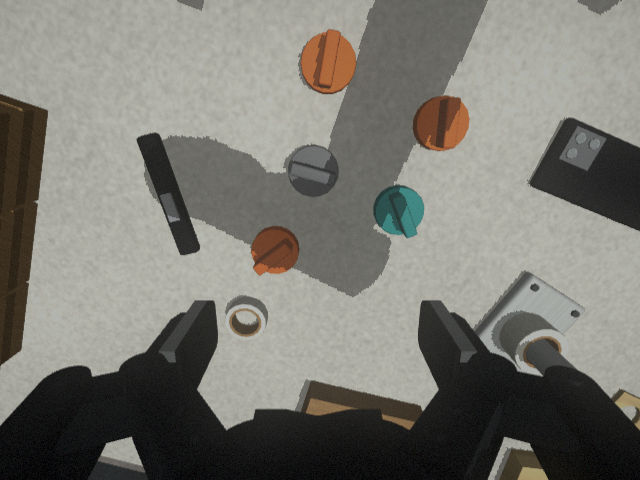

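The grey cap is at (313,170), with its bar running from (293,166) to (330,180). It is surrounded by the orange and turquoise decoys, and the spindle is just visible at lower right.

>>> step_arm(
  motion=[
    {"dr": [0, 0, 0], "slide": [-190, 237, 0], "jaw": 85},
    {"dr": [0, 0, 0], "slide": [-190, 237, 0], "jaw": 85},
    {"dr": [0, 0, 0], "slide": [-190, 237, 0], "jaw": 85},
    {"dr": [0, 0, 0], "slide": [-190, 237, 0], "jaw": 85},
    {"dr": [0, 0, 0], "slide": [-190, 237, 0], "jaw": 85},
    {"dr": [0, 0, 0], "slide": [-190, 237, 0], "jaw": 85},
    {"dr": [0, 0, 0], "slide": [-190, 237, 0], "jaw": 85},
    {"dr": [0, 0, 0], "slide": [-190, 237, 0], "jaw": 85},
  ],
)

```text
clock: 2.25
position: [609.1, 41.5, 231.4]
ee_rot: [-0.165, 0.986, -0.0, -0.0]
contact_force: [-0.3, 0.4, 0.8]
gripper_width: 84.7
grasp_force: 0.0
```

Run:
```python
from h import *
s,im,c=snap("w3"); print(s["position"],s["ee_rot"],s["joint_vel"].round(3),s["clock"])
for q in [(575,34,15),(575,34,107),(641,235,6),(453,256,36)]: print(proj(c,q), go(q[:2]))
```

```text
[609.11903393  41.52094765 231.43356282] [-1.65133642e-01  9.86271188e-01 -5.30605010e-05 -1.42262935e-04] [-0.002 -0.003  0.001 -0.003  0.001  0.002] 2.25
[[321.99518358 171.88918674]] ('slide', [34.8, 4.0, -0.0], 'toolY', np.float64(109.0))
[[323.39714974 186.15527892]] ('slide', [34.8, 4.0, -0.0], 'toolY', np.float64(109.0))
[[467.99420401 283.37900116]] ('slide', [-93.1, 172.5, -0.0], 'toolY', np.float64(109.0))
[[593.30334034 127.47539362]] ('slide', [77.8, 253.6, -0.0], 'toolY', np.float64(109.0))
```

View pics/w3.png

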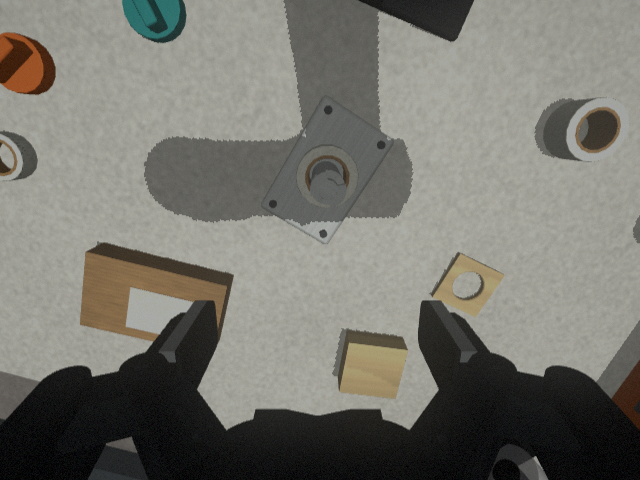

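Here are the spindle plate screws at (328,110), (381,146), (273,204) and (323,234), the post head at (327,180), the separator at (468,285) with a hole, and the loose roll at (600,128). The holeless pad stack is at (373,365).

```bash
cat > sep.py <<'E'
from h import *
def sep(im,c,guess,win=70):
    hsv=cv2.cvtColor(im,cv2.COLOR_BGR2HSV); m=((hsv[...,1]>60)&(hsv[...,0]>8)&(hsv[...,0]<32)).astype(np.uint8)
    r=np.zeros_like(m); x,y=map(int,guess); r[max(0,y-win):y+win,max(0,x-win):x+win]=1; m*=r
    cs,h=cv2.findContours(m,cv2.RETR_CCOMP,cv2.CHAIN_APPROX_NONE)
    i=min((k for k in range(len(cs)) if len(cs[k])>60 and h[0][k][3]<0),key=lambda k:abs(cv2.pointPolygonTest(cs[k],(x,y),True))-1e3*(cv2.pointPolygonTest(cs[k],(x,y),True)>0))
    w=ray(c,cs[i][:,0],6).astype(np.float32); rect=cv2.minAreaRect(w)
    hole=[k for k in range(len(cs)) if h[0][k][3]==i and len(cs[k])>20]
    hc=[cv2.minEnclosingCircle(ray(c,cs[k][:,0],6).astype(np.float32)) for k in hole]
    return rect,hc
E
python3 - <<'E'
from h import *; from sep import sep
im=cv2.imread("pics/w3.png"); c=cam("wrist"); print(arm.read_state()["joint_vel"].round(3))
print("sep",sep(im,c,(468,285)))
g=cv2.cvtColor(im,cv2.COLOR_BGR2GRAY); P=[]
for x,y in [(328,110),(381,146),(273,204),(323,234)]:
    w=g[y-8:y+9,x-8:x+9].astype(float); d=np.clip(np.median(w)-25-w,0,None); yy,xx=np.mgrid[-8:9,-8:9]
    P.append((x+(d*xx).sum()/d.sum(),y+(d*yy).sum()/d.sum()))
W=ray(c,P,15); print(np.round(P,1).tolist(),W.round(1).tolist(),"centre",W.mean(0).round(1))
for a,b in [(0,1),(2,3),(0,2),(1,3)]:
    d=W[b]-W[a]; print(a,b,np.linalg.norm(d).round(1),np.degrees(np.arctan2(d[1],d[0])).round(1))
hsv=cv2.cvtColor(im,cv2.COLOR_BGR2HSV)
print("head px",proj(c,[*W.mean(0),107]), "base",proj(c,[*W.mean(0),15]))
# roll top: bright ring
m=(g>170).astype(np.uint8); m[:, :560]=0; m[:90]=0;m[170:]=0
cs,_=cv2.findContours(m,0,1); k=max(cs,key=cv2.contourArea); print("roll",cv2.fitEllipse(k),cv2.minEnclosingCircle(ray(c,k[:,0],36).astype(np.float32)), g[120:135,612:618].mean(),g[100,520])
m=((hsv[...,1]>70)).astype(np.uint8)[90:170,560:640]; k=np.argwhere(m)[:,::-1]+[560,90]; print("bore",cv2.minEnclosingCircle(ray(c,k,36).astype(np.float32)))
E
```

```text
[ 0.001 -0.002  0.002  0.002  0.002  0.001]
sep (((643.6945190429688, 235.06448364257812), (62.53721237182617, 60.13389587402344), 83.55601501464844), [((643.3892822265625, 234.85586547851562), 18.741193771362305)])
[[327.7, 109.6], [380.6, 144.6], [272.4, 203.5], [322.7, 233.4]] [[517.2, 19.6], [530.9, 80.2], [622.8, -4.1], [636.6, 56.3]] centre [576.9  38. ]
0 1 62.1 77.3
2 3 62.0 77.2
0 2 108.3 -12.7
1 3 108.4 -12.8
head px [[327.51453959 189.96676019]] base [[325.09986204 174.77144519]]Traceback (most recent call last):
  File "<stdin>", line 15, in <module>
ValueError: max() iterable argument is empty
```

Run:
```python
from h import *
print(go((643.5,235),83.6,110))
```

```text
('slide', [-95.4, 171.7, 121.5], 'toolY', np.float64(109.0), 'dr_z units', np.float64(3.18))
```

>>> step_arm(
  motion=[
    {"dr": [0, 0, 1], "slide": [-30, 53, 15], "jaw": 85},
    {"dr": [0, 0, 2], "slide": [-60, 106, 45], "jaw": 85},
    {"dr": [0, 0, 3.18], "slide": [-90, 160, 75], "jaw": 85},
    {"dr": [0, 0, 3.18], "slide": [-95.4, 171.7, 121.5], "jaw": 85},
    {"dr": [0, 0, 3.18], "slide": [-95.4, 171.7, 121.5], "jaw": 85},
    {"dr": [0, 0, 3.18], "slide": [-95.4, 171.7, 121.5], "jaw": 85},
    {"dr": [0, 0, 3.18], "slide": [-95.4, 171.7, 121.5], "jaw": 85},
    {"dr": [0, 0, 3.18], "slide": [-95.4, 171.7, 121.5], "jaw": 85},
  ],
)

```text
clock: 3.3
position: [644.3, 235.9, 112.1]
ee_rot: [0.056, 0.998, 0.001, 0.001]
contact_force: [0.8, 0.3, 0.2]
gripper_width: 84.9
grasp_force: 0.0
```

Run:
```python
from h import *; from sep import sep
s,im,c=snap("w4"); print(s["position"],s["joint_vel"].round(3))
q=proj(c,(643.5,235,6))[0]; print(q); r=sep(im,c,q+[0,0],130); print(r, go(r[1][0][0] if r[1] else r[0][0],83.6,5))
```

```text
[644.28133891 235.93223442 112.09423531] [ 0.005  0.009 -0.006 -0.004 -0.    -0.   ]
[316.64432586 234.95383337]
(((643.46728515625, 236.66378784179688), (59.7127799987793, 60.53351593017578), 83.1064682006836), [((642.6370849609375, 236.61764526367188), 18.331348419189453)]) ('slide', [1.7, 0.2, 106.6], 'toolY', np.float64(83.6), 'dr_z units', np.float64(0.0))
```

View pics/w4.png

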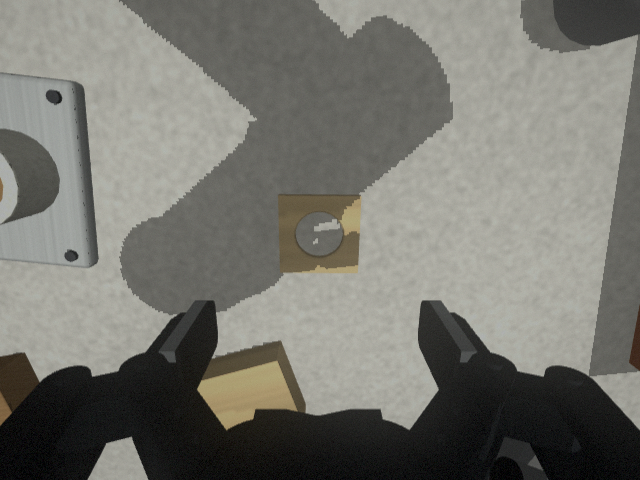

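The board, with hole centre at (319,234), is centred between the fingers. The pad stack stays clear below left.

>>> step_arm(
  motion=[
    {"dr": [0, 0, 0], "slide": [1, 0.5, 40], "jaw": 67},
    {"dr": [0, 0, 0], "slide": [1, 0.5, 70], "jaw": 67},
    {"dr": [0, 0, 0], "slide": [1, 0.5, 95], "jaw": 67},
    {"dr": [0, 0, 0], "slide": [1, 0.5, 105], "jaw": 67},
    {"dr": [0, 0, 0], "slide": [1, 0.5, 108], "jaw": 67},
    {"dr": [0, 0, 0], "slide": [1, 0.5, 108], "jaw": 67},
    {"dr": [0, 0, 0], "slide": [1, 0.5, 110], "jaw": 67},
    {"dr": [0, 0, 0], "slide": [1, 0.5, 110], "jaw": 67},
  ],
)

```text
clock: 4.35
position: [642.7, 237.3, 0.4]
ee_rot: [0.055, 0.998, 0.0, 0.0]
contact_force: [0.4, 0.5, 0.2]
gripper_width: 66.8
grasp_force: 0.0
```

Run:
```python
from h import *
s,im,c=snap("w5"); print(s["position"],s["contact_force"],s["gripper_width"])
cv2.imwrite("pics/w5c.png",im[120:480,100:540])
```

```text
[6.42688263e+02 2.37311614e+02 3.88059894e-01] [0.44153315 0.50953476 0.1842201 ] 66.84276989567068
```

View pics/w5c.png

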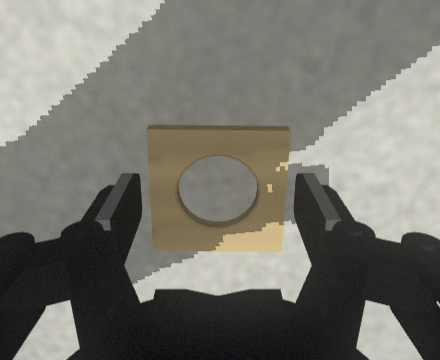

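The fingers straddle the board (crop columns 140 to 297) and there is no contact yet.

>>> step_arm(
  motion=[
    {"dr": [0, 0, 0], "slide": [0, 0, 1], "jaw": 67},
    {"dr": [0, 0, 0], "slide": [0, 0, 2], "jaw": 67},
    {"dr": [0, 0, 0], "slide": [0, 0, 3], "jaw": 67},
    {"dr": [0, 0, 0], "slide": [0, 0, 4], "jaw": 67},
    {"dr": [0, 0, 0], "slide": [0, 0, 4], "jaw": 67},
    {"dr": [0, 0, 0], "slide": [0, 0, 4], "jaw": 67},
    {"dr": [0, 0, 0], "slide": [0, 0, 4], "jaw": 67},
    {"dr": [0, 0, 0], "slide": [0, 0, 4], "jaw": 67},
  ],
)

```text
clock: 5.4
position: [642.5, 237.2, -4.2]
ee_rot: [0.055, 0.998, 0.0, 0.0]
contact_force: [-0.1, -0.2, 0.5]
gripper_width: 67.0
grasp_force: 0.0
```

>>> step_arm(
  motion=[
    {"dr": [0, 0, 0], "slide": [0, 0, 0], "jaw": 50},
    {"dr": [0, 0, 0], "slide": [0, 0, 0], "jaw": 50},
    {"dr": [0, 0, 0], "slide": [0, 0, 0], "jaw": 50},
    {"dr": [0, 0, 0], "slide": [0, 0, 0], "jaw": 50},
    {"dr": [0, 0, 0], "slide": [0, 0, 0], "jaw": 50},
    {"dr": [0, 0, 0], "slide": [0, 0, 0], "jaw": 50},
    {"dr": [0, 0, 0], "slide": [0, 0, 0], "jaw": 50},
    {"dr": [0, 0, 0], "slide": [0, 0, 0], "jaw": 50},
  ],
)

```text
clock: 6.4
position: [642.9, 237.5, -3.5]
ee_rot: [0.055, 0.998, 0.0, 0.001]
contact_force: [-0.7, 0.0, 5.2]
gripper_width: 57.4
grasp_force: 64.4
```

Run:
```python
from h import *
print(go((576.9,38),None,135))
```

```text
('slide', [43.6, -205.4, -138.7], 'toolY', np.float64(83.7))
```

>>> step_arm(
  motion=[
    {"dr": [0, 0, 0], "slide": [0, 0, -30], "jaw": 50},
    {"dr": [0, 0, 0], "slide": [0, 0, -85], "jaw": 50},
    {"dr": [0, 0, 0], "slide": [0, 0, -139], "jaw": 50},
    {"dr": [0, 0, 0], "slide": [12, -50, -139], "jaw": 50},
    {"dr": [0, 0, 0], "slide": [23, -105, -139], "jaw": 50},
    {"dr": [0, 0, 0], "slide": [34, -160, -139], "jaw": 50},
    {"dr": [0, 0, 0], "slide": [43.6, -205, -139], "jaw": 50},
    {"dr": [0, 0, 0], "slide": [43.6, -205, -139], "jaw": 50},
  ],
)

```text
clock: 7.4
position: [574.6, 35.4, 134.1]
ee_rot: [0.057, 0.998, -0.0, -0.001]
contact_force: [0.5, 0.6, 0.2]
gripper_width: 57.6
grasp_force: 64.0
```

Run:
```python
from h import *
s,im,c=snap("w6"); print(s["position"],s["gripper_width"],s["contact_force"],s["joint_vel"].round(2))
zb=s["position"][2]+3.5
hsv=cv2.cvtColor(im,cv2.COLOR_BGR2HSV); m=((hsv[...,1]>60)&(hsv[...,0]>8)&(hsv[...,0]<32)).astype(np.uint8)
cs,h=cv2.findContours(m,cv2.RETR_CCOMP,cv2.CHAIN_APPROX_NONE)
for k,q in enumerate(cs):
    if len(q)>60:
        w=ray(c,q[:,0],zb+6).astype(np.float32); print(h[0][k][3],cv2.boundingRect(q),cv2.minAreaRect(w),cv2.minEnclosingCircle(w))
print("post px",proj(c,[576.9,38,107]))
cv2.imwrite("pics/w6c.png",im[120:400,180:460])
```

```text
[574.61428176  35.38900774 134.05507923] 57.62278528878696 [0.54507172 0.56558415 0.19148927] [ 0.04  0.02  0.05  0.01  0.01 -0.01]
-1 (445, 414, 52, 53) ((649.7230834960938, 98.86412048339844), (35.728477478027344, 19.660144805908203), 19.977930068969727) ((649.0797729492188, 101.52952575683594), 18.724714279174805)
-1 (119, 414, 87, 66) ((637.9616088867188, -51.55467987060547), (44.30356216430664, 40.992530822753906), 83.5315933227539) ((638.7517700195312, -53.67539978027344), 27.54340171813965)
-1 (237, 382, 44, 39) ((616.212158203125, 2.887697219848633), (19.602832794189453, 17.81311798095703), 3.774122953414917) ((616.1622314453125, 2.9264237880706787), 12.713672637939453)
-1 (245, 217, 147, 161) ((568.4290161132812, 35.71525955200195), (60.267425537109375, 74.66271209716797), 82.86251831054688) ((574.1304931640625, 34.92008590698242), 43.20844650268555)
1269 (276, 279, 84, 70) ((573.6270141601562, 34.80025863647461), (33.90523910522461, 33.737064361572266), 43.227264404296875) ((573.0029296875, 34.994693756103516), 17.721084594726562)
1269 (299, 220, 47, 31) ((538.8489990234375, 40.72162628173828), (18.284997940063477, 12.361392974853516), 81.38389587402344) ((540.6507568359375, 40.62700271606445), 9.502482414245605)
-1 (635, 0, 5, 33) ((475.3946228027344, 153.22323608398438), (9.649862289428711, 1.2849955558776855), 8.723087310791016) ((475.29718017578125, 153.85830688476562), 4.82503080368042)
-1 (0, 0, 53, 44) ((453.5543212890625, -49.53532409667969), (20.02152442932129, 12.634281158447266), 83.43242645263672) ((452.94573974609375, -49.53400421142578), 11.466751098632812)
post px [[324.01804319 283.87878369]]
```

View pics/w6c.png

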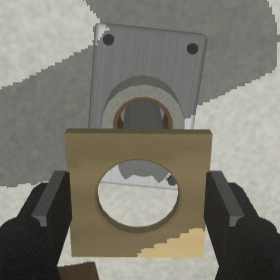

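The board is held flat, with the hole centred at crop (138,193). The post head lies behind the board's upper edge near crop (146,160). I'll recheck the spindle centre from the two visible screws.

Run:
```python
from h import *
s,im,c=snap("w7"); print(s["position"],s["joint_vel"].round(3))
g=cv2.cvtColor(im,cv2.COLOR_BGR2GRAY); P=[]
for q in [(517.2,19.6,15),(530.9,80.2,15)]:
    x,y=proj(c,q)[0].round().astype(int); w=g[y-14:y+15,x-14:x+15].astype(float); d=np.clip(np.median(w)-45-w,0,None); yy,xx=np.mgrid[-14:15,-14:15]
    P.append((x+(d*xx).sum()/d.sum(),y+(d*yy).sum()/d.sum()))
    print((x,y),P[-1])
W=ray(c,P,15); print(W.round(1), "implied shift",(W-[(517.2,19.6),(530.9,80.2)]).round(1))
print("post px",proj(c,[576.9,38,107]))
print(g[262:312:3,300:350:3])
# top view
t=optics.get_image("top"); ct=cam("top"); cv2.imwrite("pics/t7.png",t); print("top px of base/head",proj(ct,[[576.9,38,15],[576.9,38,107]]))
```

```text
[575.76597113  36.84912377 134.29612916] [ 0.031  0.015  0.034  0.005  0.003 -0.004]
(np.int64(286), np.int64(158)) (np.float64(285.90576395242454), np.float64(157.64501372369625))
(np.int64(370), np.int64(167)) (np.float64(369.8666666666667), np.float64(166.95450980392158))
[[517.2  19.5]
 [530.8  80.2]] implied shift [[-0.  -0.1]
 [-0.1 -0. ]]
post px [[321.00755935 281.92911588]]
[[101 101 103 105 104 101 102 102 104 105 104 103 103 104 104 103 103]
 [104 101 102 103 100 104 102  99 104 100 101 103 105 101 102 104 103]
 [100 101 103 103 100 100 102 101 100 101 101 102 101 104 102 103 102]
 [101 101 100 101 104  98 101 101 100 102 100 101 100 101  99 100 101]
 [101 100 101  98 100 100  99 102 100 100 101 104  99 101 101 103 101]
 [100 101 104 100 102 100 104 101  99 104 100 103 103 100 101 102 102]
 [103  99  87  94 100 105 108 108 100  93  90 106 105 103 103 105 101]
 [ 97 110 111 110 112 113 115 113 116 112 115 111  94  96 108 108 105]
 [112 110 113 111 110 115 112 114 113 114 111 104 112 113  93 110 111]
 [112 111 112 112 108 109 110 111 112 110 106 113 108 113 113 103 106]
 [114 111 110 111 111 107 111 108 111 110 114 112 111 114 112 179 171]
 [145 108 153 182 185 186 169 169 172 176 152 114 111 110 138 183  58]
 [180 177 180 181 183 183 183 184 180 179 186 138 114 137 181  89  73]
 [170 179 178 183 181 183 184 181 181 181 186 179 174 182 183 184  72]
 [179 179 174 175 168 155 149 156 162 168 176 175 182 183 181 184 165]
 [187 193 193 185 187 192 189 181 189 188 186 179 173 174 167 153 152]
 [186 183 185 183 187 191 192 189 188 189 188 189 187 184 181 192 193]]
top px of base/head [[311.10353485 242.39843808]
 [310.42402724 235.08767263]]
```

The screws agree to 0.1 mm, so I'm lowering the board over the post.

>>> step_arm(
  motion=[
    {"dr": [0, 0, 0], "slide": [-1, 0.3, 5], "jaw": 50},
    {"dr": [0, 0, 0], "slide": [-1, 0.3, 20], "jaw": 50},
    {"dr": [0, 0, 0], "slide": [-1, 0.3, 40], "jaw": 50},
    {"dr": [0, 0, 0], "slide": [-1, 0.3, 60], "jaw": 50},
    {"dr": [0, 0, 0], "slide": [-1, 0.3, 75], "jaw": 50},
    {"dr": [0, 0, 0], "slide": [-1, 0.3, 82], "jaw": 50},
    {"dr": [0, 0, 0], "slide": [-1, 0.3, 85], "jaw": 50},
    {"dr": [0, 0, 0], "slide": [-1, 0.3, 85], "jaw": 50},
  ],
)

```text
clock: 8.55
position: [577.9, 38.5, 50.1]
ee_rot: [0.055, 0.998, 0.0, 0.0]
contact_force: [0.2, 0.3, 1.3]
gripper_width: 57.6
grasp_force: 64.0
```

Run:
```python
from h import *
s,im,c=snap("w8"); print(s["position"],s["gripper_width"],s["contact_force"],s["joint_vel"].round(3))
```

```text
[577.9090526   38.49169343  50.06915801] 57.64502115552142 [0.23076916 0.305941   1.30148373] [-0.001 -0.007  0.004  0.002 -0.002  0.001]
```

Down 1.5 mm more, then release and rise.

>>> step_arm(
  motion=[
    {"dr": [0, 0, 0], "slide": [0, 0, 1.5], "jaw": 50},
    {"dr": [0, 0, 0], "slide": [0, 0, 1.5], "jaw": 50},
    {"dr": [0, 0, 0], "slide": [0, 0, 1.5], "jaw": 66},
    {"dr": [0, 0, 0], "slide": [0, 0, 1.5], "jaw": 76},
    {"dr": [0, 0, 0], "slide": [0, 0, 1.5], "jaw": 76},
    {"dr": [0, 0, 0], "slide": [0, 0, 1.5], "jaw": 80},
    {"dr": [0, 0, 0], "slide": [0, 0, -20], "jaw": 80},
    {"dr": [0, 0, 0], "slide": [0, 0, -60], "jaw": 80},
  ],
)

```text
clock: 9.6
position: [576.4, 38.1, 108.8]
ee_rot: [0.055, 0.998, -0.001, -0.002]
contact_force: [-0.4, 0.4, -0.6]
gripper_width: 80.1
grasp_force: 0.0
```

Run:
```python
from h import *
print(go((453,256),None,231), go((453,256),109,231))
s=arm.read_state(); print(s["joints"].round(2))
```

```text
('slide', [147.2, 202.8, -121.9], 'toolY', np.float64(83.7)) ('slide', [147.2, 202.8, -121.9], 'toolY', np.float64(83.7), 'dr_z units', np.float64(-3.17))
[ 0.35  0.42 -0.27 -0.   -0.88 -2.03]
```

>>> step_arm(
  motion=[
    {"dr": [0, 0, 0], "slide": [0, 0, -50], "jaw": 80},
    {"dr": [0, 0, 0], "slide": [0, 0, -100], "jaw": 80},
    {"dr": [0, 0, 0], "slide": [-35, 0, -122], "jaw": 80},
    {"dr": [0, 0, 0], "slide": [-35, 0, -122], "jaw": 80},
    {"dr": [0, 0, 0], "slide": [-35, 0, -122], "jaw": 80},
    {"dr": [0, 0, 0], "slide": [-35, 0, -122], "jaw": 80},
    {"dr": [0, 0, 0], "slide": [-35, 0, -122], "jaw": 80},
    {"dr": [0, 0, 0], "slide": [-35, 0, -122], "jaw": 80},
  ],
)

```text
clock: 10.6
position: [612.1, 34.6, 231.6]
ee_rot: [0.055, 0.998, -0.0, -0.0]
contact_force: [-0.8, 0.1, 0.0]
gripper_width: 80.0
grasp_force: 0.0
```

Run:
```python
from h import *
s,im,c=snap("w9"); print(s["position"],s["joint_vel"].round(3))
hsv=cv2.cvtColor(im,cv2.COLOR_BGR2HSV); g=cv2.cvtColor(im,cv2.COLOR_BGR2GRAY)
m=((hsv[...,1]>60)&(hsv[...,0]>8)&(hsv[...,0]<32)).astype(np.uint8)
x,y=proj(c,[576.9,38,57])[0].astype(int); print(x,y)
r=np.zeros_like(m); r[y-60:y+60,x-70:x+70]=1
cs,h=cv2.findContours(m*r,cv2.RETR_CCOMP,cv2.CHAIN_APPROX_NONE)
for k,q in enumerate(cs):
    if len(q)>50:
        w=ray(c,q[:,0],57).astype(np.float32); print(h[0][k][3],len(q),cv2.minAreaRect(w),cv2.minEnclosingCircle(w))
# roll
x,y=proj(c,[453,256,36])[0].astype(int); print("roll px",x,y, go((453,256),None,150))
if 0<x<640: print(g[y-24:y+25:4,x-24:x+25:4]); print(hsv[y-24:y+25:4,x-24:x+25:4,1])
```

```text
[612.12169123  34.60283204 231.55128832] [-0.002  0.     0.004  0.    -0.002  0.001]
317 176
-1 260 ((579.1527099609375, 37.50880432128906), (60.07227325439453, 59.28352737426758), 83.70699310302734) ((579.1473388671875, 37.491329193115234), 41.695159912109375)
0 123 ((579.5610961914062, 37.54833221435547), (35.42007827758789, 37.770633697509766), 83.7125473022461) ((580.3875122070312, 38.1933708190918), 20.20132827758789)
roll px 561 -4 ('slide', [182.5, 202.6, 81.7], 'toolY', np.float64(83.7))
[]
[]
```

Board lies flat (60 mm sides, as expected at its height), 2.3 mm off axis. Next the roll.

>>> step_arm(
  motion=[
    {"dr": [0, 0, 0], "slide": [37, 50, 0], "jaw": 85},
    {"dr": [0, 0, 0], "slide": [75, 100, 20], "jaw": 85},
    {"dr": [0, 0, 0], "slide": [110, 150, 50], "jaw": 85},
    {"dr": [0, 0, 0], "slide": [147, 202, 75], "jaw": 85},
    {"dr": [0, 0, 0], "slide": [162, 202, 75], "jaw": 85},
    {"dr": [0, 0, 0], "slide": [162, 202, 75], "jaw": 85},
    {"dr": [0, 0, 0], "slide": [162, 202, 75], "jaw": 85},
    {"dr": [0, 0, 0], "slide": [162, 202, 75], "jaw": 85},
  ],
)

```text
clock: 11.65
position: [474.5, 252.7, 157.3]
ee_rot: [0.056, 0.998, 0.0, 0.0]
contact_force: [-0.4, 0.0, 0.4]
gripper_width: 85.2
grasp_force: 0.0
```

Run:
```python
from h import *
s,im,c=snap("w10"); print(s["position"],s["joint_vel"].round(3))
hsv=cv2.cvtColor(im,cv2.COLOR_BGR2HSV); g=cv2.cvtColor(im,cv2.COLOR_BGR2GRAY)
x,y=proj(c,[453,256,36])[0].astype(int); print("roll px",x,y)
np.set_printoptions(linewidth=200)
print(g[y-70:y+71:7,x-70:x+71:7]); print(hsv[y-70:y+71:10,x-70:x+71:10,1])
```

```text
[474.49666708 252.66202135 157.26368236] [-0.002  0.001 -0.002 -0.002 -0.001 -0.   ]
roll px 319 203
[[105 101 105 103 108 101 101 103 106 104 105 103 105 106 177 164 170 169 174 173 172]
 [102  95 104 101  98  99 101  99 102 106 108 103 105 153 169 169 176 172 173 176 171]
 [105 102 103 107 103  99 102 103 104 106 100 104 104 173 172 170 172 175 175 171 170]
 [105  99 102 102 101 101 101 107 107 105  97 101 167 166 167 170 171 173 165 176 171]
 [106 104 103 100 100 103 103 101 105 108 103 123 170 173 171 176 168 169 171 173 178]
 [113 105 104 103 106 104 102 109  88 100 122 115 180 154 145 175 174 173 176 172 178]
 [106 108 105 101 106 105 105  94 115 118 119 115 178 180 179 162 173 165 173 179 172]
 [111 101 104  99 107 103 104 113 113  75 155 154  98 113 180 180 171 167 174 174 171]
 [108 102 104  99 105 105 106 122  79 164 168 165 158 111 124 181 148 169 175 175 175]
 [105 103 101 100 107 109 119 117  73 171 176 171 170 109  62 180 178 178 169 172 174]
 [109 106 101 103 103 111 113 114  62 166 164 177 168 107  57 181 179 173 170 176 176]
 [102 103 103 105 109 171 111 179  86  79 
[... 1074 characters left out ...]
5  16]
 [ 17  12  15  17  15  13  22  20  10   3   9  13  14  13  14]
 [ 18  19  10  15  17  20  68  14  19 101  13  16  17  13  13]
 [ 15  12  13  14  12  18  14  13  13  16 101   4  13  12  13]
 [ 16  16  17  15  19   6  13  14  13  14  78  11  15  13  16]
 [ 20  12  17  11  17   4  91  32  15  68 102   3  13  14  12]
 [ 15  23  14  16  14   9   7  79  72 105   4  13  13  14  14]
 [ 14  13  12  12  17  12  22  21  21  19  15  13  14  16  14]
 [ 10  14  17  17  16  11  14  18   9  14  14  15  12  15  15]
 [ 15  16  10  14  13  13  15  15  16  12  15  14  15  15  13]
 [ 17  17  17  14  15  13  13  16  17  14  14  13  16  15  15]
 [ 12  15  14  15  15  14  12  13  10  13  14  15  16  17  14]]
```

Run:
```python
from h import *
im=cv2.imread("pics/w10.png"); c=cam("wrist"); hsv=cv2.cvtColor(im,cv2.COLOR_BGR2HSV)
m=(hsv[...,1]>50).astype(np.uint8); m[:150]=0; m[262:]=0; m[:,:255]=0; m[:,390:]=0
m=cv2.morphologyEx(m,cv2.MORPH_CLOSE,np.ones((5,5))); cs,_=cv2.findContours(m,0,1); k=cv2.convexHull(np.vstack([q for q in cs if len(q)>5]))
print(cv2.fitEllipse(k)); w=ray(c,k[:,0],36).astype(np.float32); C=cv2.fitEllipse(w); print(C, cv2.minEnclosingCircle(w))
print(go(C[0],None,3))
# low saturation ring: sat<9 pixels approx of white paper
m=cv2.blur(hsv[...,1],(3,3)); m=((m<9)).astype(np.uint8); m[:150]=0; m[262:]=0; m[:,:255]=0; m[:,390:]=0
cs,_=cv2.findContours(m,0,1); k=max(cs,key=cv2.contourArea); print(cv2.boundingRect(k), cv2.minEnclosingCircle(ray(c,k[:,0],36).astype(np.float32)))
```

```text
((326.3408203125, 202.36599731445312), (52.07190704345703, 53.0745964050293), 83.0585708618164)
((453.345458984375, 261.2714538574219), (40.53009796142578, 40.69489288330078), 148.82913208007812) ((453.2738342285156, 261.241455078125), 20.492717742919922)
('slide', [22.0, 6.1, 154.2], 'toolY', np.float64(83.6))
(328, 167, 35, 64) ((451.3247375488281, 271.07220458984375), 24.686513900756836)
```

>>> step_arm(
  motion=[
    {"dr": [0, 0, 0], "slide": [22, 6, 20], "jaw": 85},
    {"dr": [0, 0, 0], "slide": [22, 6, 70], "jaw": 85},
    {"dr": [0, 0, 0], "slide": [22, 6, 115], "jaw": 85},
    {"dr": [0, 0, 0], "slide": [22, 6, 140], "jaw": 85},
    {"dr": [0, 0, 0], "slide": [22, 6, 151], "jaw": 85},
    {"dr": [0, 0, 0], "slide": [22, 6, 151], "jaw": 85},
    {"dr": [0, 0, 0], "slide": [22, 6, 151], "jaw": 70},
    {"dr": [0, 0, 0], "slide": [22, 6, 151], "jaw": 50},
  ],
)

```text
clock: 12.7
position: [453.1, 262.1, 7.7]
ee_rot: [0.055, 0.999, 0.001, 0.001]
contact_force: [-1.7, -0.1, 3.5]
gripper_width: 56.9
grasp_force: 63.2
```

>>> step_arm(
  motion=[
    {"dr": [0, 0, 0], "slide": [0, 0, 0], "jaw": 48},
    {"dr": [0, 0, 0], "slide": [0, 0, 0], "jaw": 48},
    {"dr": [0, 0, 0], "slide": [0, 0, 0], "jaw": 48},
    {"dr": [0, 0, 0], "slide": [0, 0, 0], "jaw": 48},
    {"dr": [0, 0, 0], "slide": [0, 0, 0], "jaw": 48},
    {"dr": [0, 0, 0], "slide": [0, 0, 0], "jaw": 48},
    {"dr": [0, 0, 0], "slide": [0, 0, 0], "jaw": 48},
    {"dr": [0, 0, 0], "slide": [0, 0, 0], "jaw": 48},
  ],
)

```text
clock: 13.7
position: [453.2, 262.1, 7.7]
ee_rot: [0.055, 0.999, 0.001, 0.001]
contact_force: [-0.3, -0.7, 5.4]
gripper_width: 57.1
grasp_force: 63.0
```

Run:
```python
from h import *
print(go((576.9,38),None,145))
```

```text
('slide', [-147.7, -209.0, -137.4], 'toolY', np.float64(83.7))
```

>>> step_arm(
  motion=[
    {"dr": [0, 0, 0], "slide": [0, 0, -35], "jaw": 48},
    {"dr": [0, 0, 0], "slide": [0, 0, -90], "jaw": 48},
    {"dr": [0, 0, 0], "slide": [0, 0, -137], "jaw": 48},
    {"dr": [0, 0, 0], "slide": [-30, -42, -137], "jaw": 48},
    {"dr": [0, 0, 0], "slide": [-60, -85, -137], "jaw": 48},
    {"dr": [0, 0, 0], "slide": [-90, -128, -137], "jaw": 48},
    {"dr": [0, 0, 0], "slide": [-120, -170, -137], "jaw": 48},
    {"dr": [0, 0, 0], "slide": [-147.7, -209, -137], "jaw": 48},
  ],
)

```text
clock: 14.7
position: [576.8, 36.0, 143.6]
ee_rot: [0.055, 0.998, 0.0, 0.001]
contact_force: [0.3, 0.7, -1.1]
gripper_width: 57.2
grasp_force: 64.4
```

>>> step_arm(
  motion=[
    {"dr": [0, 0, 0], "slide": [0, 0, 0], "jaw": 48},
    {"dr": [0, 0, 0], "slide": [0, 0, 0], "jaw": 48},
    {"dr": [0, 0, 0], "slide": [0, 0, 0], "jaw": 48},
    {"dr": [0, 0, 0], "slide": [0, 0, 0], "jaw": 48},
    {"dr": [0, 0, 0], "slide": [0, 0, 0], "jaw": 48},
    {"dr": [0, 0, 0], "slide": [0, 0, 0], "jaw": 48},
    {"dr": [0, 0, 0], "slide": [0, 0, 0], "jaw": 48},
    {"dr": [0, 0, 0], "slide": [0, 0, 0], "jaw": 48},
  ],
)

```text
clock: 15.7
position: [576.2, 37.6, 142.8]
ee_rot: [0.055, 0.998, -0.0, -0.0]
contact_force: [-0.1, -0.4, -1.8]
gripper_width: 56.9
grasp_force: 64.4
```

Run:
```python
from h import *
s,im,c=snap("w11"); print(s["position"],s["gripper_width"],s["joint_vel"].round(3))
hsv=cv2.cvtColor(im,cv2.COLOR_BGR2HSV); zt=s["position"][2]-7.7+36
x,y=proj(c,[*s["position"][:2],zt])[0].astype(int); print(x,y)
m=(hsv[...,1]>50).astype(np.uint8); r=np.zeros_like(m); r[y-85:y+70,x-75:x+75]=1
cs,h=cv2.findContours(cv2.morphologyEx(m*r,cv2.MORPH_CLOSE,np.ones((3,3))),cv2.RETR_CCOMP,1)
for k,q in enumerate(cs):
    if len(q)>40:
        w=ray(c,q[:,0],zt).astype(np.float32); print(h[0][k][3],cv2.boundingRect(q),cv2.fitEllipse(w))
```

```text
[576.2438161   37.57389291 142.80711164] 56.9365333049609 [-0.     0.001  0.     0.001 -0.001 -0.   ]
318 341
-1 (243, 376, 38, 35) ((598.5630493164062, 10.975894927978516), (14.537718772888184, 18.386028289794922), 112.67162322998047)
-1 (264, 293, 108, 94) ((576.241943359375, 37.0159912109375), (40.17768478393555, 40.36574935913086), 178.10842895507812)
5 (285, 299, 66, 33) ((564.936767578125, 38.20347595214844), (12.695939064025879, 22.846946716308594), 174.15650939941406)
```

>>> step_arm(
  motion=[
    {"dr": [0, 0, 0], "slide": [-0.6, 0.8, 5], "jaw": 48},
    {"dr": [0, 0, 0], "slide": [-0.6, 0.8, 20], "jaw": 48},
    {"dr": [0, 0, 0], "slide": [-0.6, 0.8, 35], "jaw": 48},
    {"dr": [0, 0, 0], "slide": [-0.6, 0.8, 50], "jaw": 48},
    {"dr": [0, 0, 0], "slide": [-0.6, 0.8, 63], "jaw": 48},
    {"dr": [0, 0, 0], "slide": [-0.6, 0.8, 71], "jaw": 48},
    {"dr": [0, 0, 0], "slide": [-0.6, 0.8, 75], "jaw": 48},
    {"dr": [0, 0, 0], "slide": [-0.6, 0.8, 75], "jaw": 48},
  ],
)

```text
clock: 16.75
position: [577.0, 38.3, 67.8]
ee_rot: [0.055, 0.998, -0.0, 0.0]
contact_force: [0.0, 0.4, 0.3]
gripper_width: 56.8
grasp_force: 64.4
```

>>> step_arm(
  motion=[
    {"dr": [0, 0, 0], "slide": [0, 0, 1], "jaw": 48},
    {"dr": [0, 0, 0], "slide": [0, 0, 1.5], "jaw": 48},
    {"dr": [0, 0, 0], "slide": [0, 0, 1.5], "jaw": 48},
    {"dr": [0, 0, 0], "slide": [0, 0, 1.5], "jaw": 65},
    {"dr": [0, 0, 0], "slide": [0, 0, 1.5], "jaw": 75},
    {"dr": [0, 0, 0], "slide": [0, 0, 1.5], "jaw": 82},
    {"dr": [0, 0, 0], "slide": [0, 0, 1.5], "jaw": 82},
    {"dr": [0, 0, 0], "slide": [0, 0, -15], "jaw": 82},
  ],
)

```text
clock: 17.75
position: [575.9, 38.0, 82.2]
ee_rot: [0.055, 0.998, -0.001, -0.002]
contact_force: [-0.3, -1.0, -0.0]
gripper_width: 81.9
grasp_force: 0.0
```

>>> step_arm(
  motion=[
    {"dr": [0, 0, 0], "slide": [0, 0, -50], "jaw": 82},
    {"dr": [0, 0, 0], "slide": [0, 0, -100], "jaw": 82},
    {"dr": [0, 0, 0], "slide": [-20, 0, -150], "jaw": 82},
    {"dr": [0, 0, 0], "slide": [-35, 0, -150], "jaw": 82},
    {"dr": [0, 0, 0], "slide": [-35, 0, -150], "jaw": 82},
    {"dr": [0, 0, 0], "slide": [-35, 0, -150], "jaw": 82},
    {"dr": [0, 0, 0], "slide": [-35, 0, -150], "jaw": 82},
    {"dr": [0, 0, 0], "slide": [-35, 0, -150], "jaw": 82},
  ],
)

```text
clock: 18.75
position: [611.3, 34.5, 232.5]
ee_rot: [0.055, 0.998, -0.0, -0.0]
contact_force: [0.7, -0.9, 0.0]
gripper_width: 82.2
grasp_force: 0.0
```

Run:
```python
from h import *
s,im,c=snap("w12"); print(s["position"],s["joint_vel"].round(3))
hsv=cv2.cvtColor(im,cv2.COLOR_BGR2HSV)
m=(hsv[...,1]>50).astype(np.uint8)
x,y=proj(c,[576.9,38,93])[0].astype(int); print(x,y)
r=np.zeros_like(m); r[y-90:y+90,x-90:x+90]=1
cs,h=cv2.findContours(cv2.morphologyEx(m*r,cv2.MORPH_CLOSE,np.ones((3,3))),cv2.RETR_CCOMP,1)
for k,q in enumerate(cs):
    if len(q)>25:
        for z in (57,93):
            w=ray(c,q[:,0],z).astype(np.float32); print(z,h[0][k][3],cv2.boundingRect(q),cv2.fitEllipse(cv2.convexHull(w)) if z==93 else cv2.minAreaRect(w))
print(go((475,-254),None,231),s["joints"].round(2))
```

```text
[611.26593877  34.46623665 232.54363544] [-0.001  0.001  0.007  0.     0.002 -0.   ]
318 183
57 -1 (338, 199, 12, 14) ((608.019287109375, 61.014007568359375), (7.724801540374756, 15.771136283874512), 42.66236877441406)
93 -1 (338, 199, 12, 14) ((640.2953491210938, 86.42474365234375), (25.733116149902344, 92.99785614013672), 0.0)
57 -1 (286, 199, 12, 13) ((599.8331909179688, 10.820344924926758), (10.242918014526367, 11.322554588317871), 82.16748046875)
93 -1 (286, 199, 12, 13) ((596.8594970703125, 9.211723327636719), (0.05924274027347565, 0.06086893007159233), 0.0)
57 -1 (292, 158, 51, 51) ((582.480224609375, 36.51860809326172), (45.407718658447266, 45.44710922241211), 84.911376953125)
93 -1 (292, 158, 51, 51) ((577.0396728515625, 37.48869323730469), (40.39802551269531, 40.72871017456055), 167.6486053466797)
57 2 (299, 161, 39, 41) ((580.618896484375, 37.611602783203125), (34.72472381591797, 36.2066764831543), 83.71336364746094)
93 2 (299, 161, 39, 41) ((575.8311767578125, 38.03105545043945), (32.59409713745117, 34.08616256713867), 106.75386047363281)
57 -1 (328, 146, 24, 24) ((557.2905883789062, 64.40507507324219), (28.886892318725586, 14.034385681152344), 39.88514709472656)
93 -1 (328, 146, 24, 24) ((550.4979858398438, 67.81788635253906), (12.452133178710938, 13.255471229553223), 128.4181365966797)
57 -1 (284, 145, 25, 24) ((551.6116943359375, 16.79323387145996), (13.717524528503418, 28.25457000732422), 36.29732131958008)
93 -1 (284, 145, 25, 24) ((534.8489379882812, 10.532341003417969), (13.290221214294434, 22.072656631469727), 0.0)
('slide', [103.9, -301.7, 1.8], 'toolY', np.float64(83.7)) [ 0.32  0.36 -0.02  0.   -1.19 -2.  ]
```

The roll is seated at (577.0, 37.5). Next the cap, turning the tool 95° towards its bar on the way.

>>> step_arm(
  motion=[
    {"dr": [0, 0, -1.2], "slide": [20, -45, 0], "jaw": 60},
    {"dr": [0, 0, -2.4], "slide": [40, -95, 0], "jaw": 60},
    {"dr": [0, 0, -3.6], "slide": [60, -145, 0], "jaw": 60},
    {"dr": [0, 0, -4.8], "slide": [78, -195, 0], "jaw": 60},
    {"dr": [0, 0, -6], "slide": [95, -240, 15], "jaw": 60},
    {"dr": [0, 0, -7.2], "slide": [106, -277, 35], "jaw": 60},
    {"dr": [0, 0, -8.4], "slide": [106, -277, 50], "jaw": 60},
    {"dr": [0, 0, -9.6], "slide": [106, -277, 50], "jaw": 60},
  ],
)

```text
clock: 19.8
position: [474.5, -229.6, 181.4]
ee_rot: [-0.579, 0.816, 0.001, -0.001]
contact_force: [-0.0, -0.2, 0.8]
gripper_width: 60.0
grasp_force: 0.0
```

>>> step_arm(
  motion=[
    {"dr": [0, 0, -1.2], "slide": [0, 0, 0], "jaw": 60},
    {"dr": [0, 0, -2.3], "slide": [0, 0, 0], "jaw": 60},
    {"dr": [0, 0, -2.3], "slide": [0, 0, 0], "jaw": 60},
    {"dr": [0, 0, -2.3], "slide": [0, 0, 0], "jaw": 60},
    {"dr": [0, 0, -2.3], "slide": [0, 0, 0], "jaw": 60},
    {"dr": [0, 0, -2.3], "slide": [0, 0, 0], "jaw": 60},
    {"dr": [0, 0, -2.3], "slide": [0, 0, 0], "jaw": 60},
    {"dr": [0, 0, -2.3], "slide": [0, 0, 0], "jaw": 60},
  ],
)

```text
clock: 20.8
position: [475.9, -229.2, 182.8]
ee_rot: [-0.7, 0.714, 0.0, -0.0]
contact_force: [-1.0, -0.7, -1.0]
gripper_width: 60.2
grasp_force: 0.0
```

Run:
```python
from h import *
s,im,c=snap("w13"); print(s["position"],s["joint_vel"].round(3),s["joints"].round(2),go((475,-254),178.7))
hsv=cv2.cvtColor(im,cv2.COLOR_BGR2HSV); g=cv2.cvtColor(im,cv2.COLOR_BGR2GRAY)
x,y=proj(c,[475,-254,30])[0].astype(int); print(x,y)
cv2.imwrite("pics/w13c.png",cv2.resize(im[y-70:y+70,x-70:x+70],None,fx=4,fy=4,interpolation=1))
np.set_printoptions(linewidth=220)
print(g[y-60:y+61:5,x-60:x+61:5])
```

```text
[ 475.85782992 -229.22622703  182.80008934] [-0.    -0.    -0.001 -0.    -0.001  0.001] [-0.14  0.26 -0.3  -0.   -1.01  0.12] ('slide', [24.8, 0.4, 0.0], 'toolY', np.float64(178.9), 'dr_z units', np.float64(0.02))
317 192
[[115 114 116 117 113 112 111 116 109 115 114 114 113 117 117 116 115 119 122 121 118 118 119 118 119]
 [113 117 117 112 114 119 120 112 116 116 120 119 117 116 117 112 113 117 120 117 121 118 118 116 122]
 [117 120 122 118 116 121 115 116 120 117 116 116 115 116 120 118 120 121 122 121 116 118 119 122 122]
 [114 115 116 119 117 117 117 112 117 118 109 117 112 121 115 117 117 122 115 117 114 116 118 117 116]
 [115 114 115 118 116 117 119 114 111 116 115 115 114 117 119 120 117 117 114 117 119 119 116 120 126]
 [115 117 119 113 113 113 111 114 114 119  78  63  62  72 119 118 117 117 116 114 113 116 120 116 172]
 [110 111 114 113 117 114 114 118  91  70  64  63  58  71  74  74 111 113 113 117 188 175 118 115 188]
 [118 112 114 115 116 112 115 100  69  70  71  71  71  68  71  72  80 119 118 119 189 192 185 191 187]
 [115 115 115 117 117 116 118  70  69  69  69  72  71 
[... 997 characters left out ...]
 115 114 118 118 113 113 113 114 115 119 114 112 116 113 111 112 113 115 113 115]
 [110 113 110 112 115 114 111 118 117 116 118 116 113 116 123 112 113 119 119 114 115 114 114 115 109]
 [120 113 110 116 116 116 117 116 116 114 111 116 115 118 113 116 120 114 115 118 118 117 120 114 112]
 [116 108 114 108 117 113 116 113 117 116 113 120 117 114 115 112 115 121 121 116 112 113 115 114 111]
 [119 113 112 115 116 115 117 116 113 114 114 115 119 111 114 116 113 119 118 113 116 113 114 116 110]
 [116 113 117 108 114 118 113 112 111 115 115 113 113 116 111 115 119 116 112 115 116 116 115 112 117]
 [114 120 116 118 112 116 120 114 117 114 115 116 117 113 115 115 110 116 113 113 115 116 112 118 120]]
```

View pics/w13c.png

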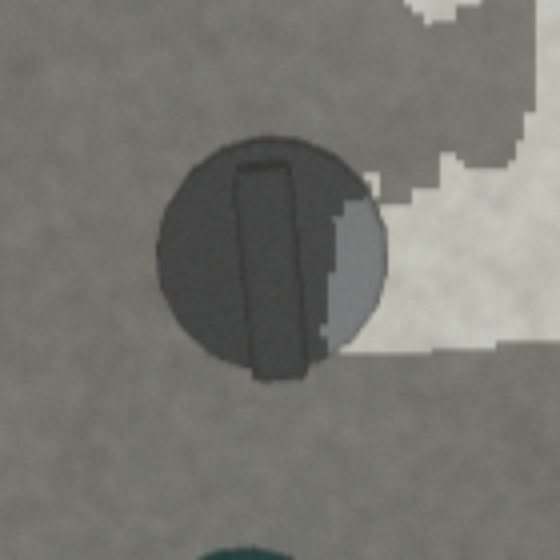

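The grey cap's bar in the 4x crop has top-face corners near (237,170), (290,165), (307,376) and (252,380). That was the last picture allowed.

Run:
```python
from h import *
im=cv2.imread("pics/w13.png"); c=cam("wrist")
q=np.array([(237,172),(290,168),(307,374),(252,379)])/4.+[247,122]
w=ray(c,q,41); print(w.round(1)); a=w[:2].mean(0); b=w[2:].mean(0); d=b-a; ang=np.degrees(np.arctan2(d[1],d[0]))
print("centre",w.mean(0).round(1),"len",np.linalg.norm(d).round(1),"bar ang",ang.round(1),go(w.mean(0),ang+90,20))
for e in ((0,3),(1,2)):
    d=w[e[1]]-w[e[0]]; print(np.degrees(np.arctan2(d[1],d[0])).round(1))
g=cv2.cvtColor(im,cv2.COLOR_BGR2GRAY); m=(g<90).astype(np.uint8); m[:145]=0;m[222:]=0;m[:,:280]=0;m[:,350:]=0
cs,_=cv2.findContours(m,0,1); k=max(cs,key=cv2.contourArea); k=k[(k[:,0,1]<205)&(k[:,0,0]<325)]
W=ray(c,k[:,0],17); A=np.c_[2*W,np.ones(len(W))]; s=np.linalg.lstsq(A,(W**2).sum(1),rcond=None)[0]; print("body",s[:2].round(1),np.sqrt(s[2]+s[:2]@s[:2]).round(1))
```

```text
[[ 483.7 -278.5]
 [ 473.1 -279.1]
 [ 470.3 -236.8]
 [ 481.8 -235.9]]
centre [ 477.2 -257.6] len 42.6 bar ang 93.2 ('slide', [28.3, -1.9, 162.8], 'toolY', np.float64(178.9), 'dr_z units', np.float64(-0.54))
92.6
93.8
body [ 477.  -257.9] 25.8
```

>>> step_arm(
  motion=[
    {"dr": [0, 0, -0.54], "slide": [28.4, -1.8, 30], "jaw": 40},
    {"dr": [0, 0, -0.54], "slide": [28.4, -1.8, 80], "jaw": 40},
    {"dr": [0, 0, -0.54], "slide": [28.4, -1.8, 120], "jaw": 40},
    {"dr": [0, 0, -0.54], "slide": [28.4, -1.8, 150], "jaw": 40},
    {"dr": [0, 0, -0.54], "slide": [28.4, -1.8, 161], "jaw": 40},
    {"dr": [0, 0, -0.54], "slide": [28.4, -1.8, 161], "jaw": 40},
    {"dr": [0, 0, -0.54], "slide": [28.4, -1.8, 161], "jaw": 40},
    {"dr": [0, 0, -0.54], "slide": [28.4, -1.8, 161], "jaw": 40},
  ],
)

```text
clock: 21.85
position: [478.0, -257.8, 23.1]
ee_rot: [0.727, -0.687, 0.001, -0.001]
contact_force: [0.7, 0.5, -0.5]
gripper_width: 39.8
grasp_force: 0.0
```

>>> step_arm(
  motion=[
    {"dr": [0, 0, 0], "slide": [0, 0, 0], "jaw": 25},
    {"dr": [0, 0, 0], "slide": [0, 0, 0], "jaw": 15},
    {"dr": [0, 0, 0], "slide": [0, 0, 0], "jaw": 5},
    {"dr": [0, 0, 0], "slide": [0, 0, 0], "jaw": 4},
    {"dr": [0, 0, 0], "slide": [0, 0, 0], "jaw": 4},
    {"dr": [0, 0, 0], "slide": [0, 0, 0], "jaw": 4},
    {"dr": [0, 0, 0], "slide": [0, 0, 0], "jaw": 4},
    {"dr": [0, 0, 0], "slide": [0, 0, 0], "jaw": 4},
  ],
)

```text
clock: 22.85
position: [477.5, -257.7, 22.3]
ee_rot: [0.727, -0.687, 0.0, -0.0]
contact_force: [-0.1, 2.1, 5.0]
gripper_width: 10.6
grasp_force: 61.2
```

Run:
```python
from h import *
print(go((576.9,38),257.25,150),arm.read_state()["joints"].round(2))
```

```text
('slide', [-289.6, -116.0, -127.7], 'toolY', np.float64(-176.8), 'dr_z units', np.float64(-9.25)) [-0.2   0.49 -0.44  0.   -0.64  0.25]
```

>>> step_arm(
  motion=[
    {"dr": [0, 0, 0], "slide": [0, 0, -30], "jaw": 4},
    {"dr": [0, 0, 0], "slide": [0, 0, -85], "jaw": 4},
    {"dr": [0, 0, -1.2], "slide": [-20, -8, -135], "jaw": 4},
    {"dr": [0, 0, -2.4], "slide": [-70, -28, -138], "jaw": 4},
    {"dr": [0, 0, -3.6], "slide": [-125, -50, -138], "jaw": 4},
    {"dr": [0, 0, -4.8], "slide": [-180, -72, -138], "jaw": 4},
    {"dr": [0, 0, -6], "slide": [-235, -94, -138], "jaw": 4},
    {"dr": [0, 0, -7.2], "slide": [-289.6, -116, -138], "jaw": 4},
  ],
)

```text
clock: 23.85
position: [576.7, 39.9, 159.1]
ee_rot: [0.968, -0.249, -0.001, 0.0]
contact_force: [-0.4, 0.3, 0.2]
gripper_width: 10.4
grasp_force: 60.5
```

>>> step_arm(
  motion=[
    {"dr": [0, 0, -1], "slide": [0, 0, 0], "jaw": 4},
    {"dr": [0, 0, -2.05], "slide": [0, 0, 0], "jaw": 4},
    {"dr": [0, 0, -2.05], "slide": [0, 0, 0], "jaw": 4},
    {"dr": [0, 0, -2.05], "slide": [0, 0, 0], "jaw": 4},
    {"dr": [0, 0, -2.05], "slide": [0, 0, 0], "jaw": 4},
    {"dr": [0, 0, -2.05], "slide": [0, 0, 0], "jaw": 4},
    {"dr": [0, 0, -2.05], "slide": [0, 0, 0], "jaw": 4},
    {"dr": [0, 0, -2.05], "slide": [0, 0, 0], "jaw": 4},
  ],
)

```text
clock: 24.85
position: [576.7, 38.0, 159.9]
ee_rot: [0.994, -0.112, 0.0, -0.0]
contact_force: [-0.7, -0.9, 0.0]
gripper_width: 10.6
grasp_force: 60.5
```

Run:
```python
from h import *
s,im,c=snap("w14"); print(s["position"],s["gripper_width"],s["joint_vel"].round(3))
print(go((576.9,38),77.25,None))
g=cv2.cvtColor(im,cv2.COLOR_BGR2GRAY)
zc=s["position"][2]-22.3; o=s["position"][:2]
# cap body circle: points on the body's top rim z=17 at +-26
for z in (0,17): print(z,proj(c,[[o[0]+26*np.cos(t),o[1]+26*np.sin(t),zc+z] for t in np.radians([0,45,90,135,180,225,270,315])]).round(0).tolist())
np.set_printoptions(linewidth=220)
x,y=proj(c,[*o,zc+17])[0].astype(int); print(x,y); print(g[y-100:y+60:6,x-90:x+91:6])
```

```text
[576.74648508  37.97001527 159.86097975] 10.616203299155886 [ 0.001  0.001  0.001 -0.001 -0.001  0.001]
('slide', [0.1, -0.1, 0.0], 'toolY', np.float64(-102.8), 'dr_z units', np.float64(-0.01))
0 [[304.0, 237.0], [272.0, 258.0], [267.0, 294.0], [290.0, 321.0], [327.0, 327.0], [358.0, 308.0], [366.0, 273.0], [344.0, 243.0]]
17 [[303.0, 248.0], [268.0, 272.0], [262.0, 310.0], [288.0, 340.0], [328.0, 346.0], [362.0, 325.0], [371.0, 288.0], [347.0, 255.0]]
316 299
[[189 190 190 189 194 186 192 154 175 175 175 172 112 111 103  96  96 106 103 104 104 101 111 103 111 113 113 111 108 113 110]
 [181 189 186 185 181 187 187 145 172 172 169 153  93  93  94  91  96  91  87 101 106  97 112 101 109 116 106 108 119 109 115]
 [188 187 185 193 183 190 190 130 168 170 170  92  92 151 182 194 141 115  92  89  93 102 112 102 115 109 113 112 109 111 115]
 [186 191 191 185 180 193 193 135 175 171  89 123 128 127 149 131 127 127 126 127  87 103 108  97 106 112 110 110 112 110 113]
 [182 192 185 190 191 184 185 138 150 101 126 126 125 126 104  81  98 128 127 128 127  87 110  99 110 108 117 113 115 111 110]

[... 2094 characters left out ...]
 65  62  59  22  62  61  35  26  32 113 112 119 113 109 117 187]
 [184 175 182 185 180 187 178  34  29  32  33  54  22  27  58  62  60  64  27  84  20  27  26  33  37 113 114 110 111 115 110]
 [153 175 186 185 185 184  34  26  29  25  29  24  39  24  62  61  59  56  20  34  25  25  31  31  30  36 114 114 109 110 115]
 [ 41  42 181 185 183  34  30  27  26  21  26  26  26  15  62  60  60  58  27  19  23  25  19  26  34  31  83 112 113  81  40]
 [ 38  39  34  35  34  30  29  29  30  21  24  21  20  25  60  60  62  59  22  17  22  22  26  28  28  29  32  29  35  35  35]
 [ 33  37  37  29  30  30  28  24  21  24  13  30  20  27  60  59  61  56  19  14  20  15  20  27  26  31  20  30  28  41  38]]
```

>>> step_arm(
  motion=[
    {"dr": [0, 0, 0], "slide": [0, 0, 10], "jaw": 4},
    {"dr": [0, 0, 0], "slide": [0, 0, 20], "jaw": 4},
    {"dr": [0, 0, 0], "slide": [0, 0, 27], "jaw": 4},
    {"dr": [0, 0, 0], "slide": [0, 0, 31], "jaw": 4},
    {"dr": [0, 0, 0], "slide": [0, 0, 34], "jaw": 4},
    {"dr": [0, 0, 0], "slide": [0, 0, 37], "jaw": 4},
    {"dr": [0, 0, 0], "slide": [0, 0, 39], "jaw": 4},
    {"dr": [0, 0, 0], "slide": [0, 0, 40], "jaw": 4},
  ],
)

```text
clock: 25.9
position: [576.8, 38.0, 119.8]
ee_rot: [0.994, -0.111, 0.0, -0.0]
contact_force: [0.6, -0.4, -0.7]
gripper_width: 10.6
grasp_force: 60.5
```

>>> step_arm(
  motion=[
    {"dr": [0, 0, 0], "slide": [0, 0, 1], "jaw": 4},
    {"dr": [0, 0, 0], "slide": [0, 0, 2], "jaw": 4},
    {"dr": [0, 0, 0], "slide": [0, 0, 2.5], "jaw": 4},
    {"dr": [0, 0, 0], "slide": [0, 0, 2.8], "jaw": 4},
    {"dr": [0, 0, 0], "slide": [0, 0, 2.8], "jaw": 4},
    {"dr": [0, 0, 0], "slide": [0, 0, 2.8], "jaw": 4},
    {"dr": [0, 0, 0], "slide": [0, 0, 2.8], "jaw": 4},
    {"dr": [0, 0, 0], "slide": [0, 0, 2.8], "jaw": 4},
  ],
)

```text
clock: 26.9
position: [576.8, 38.0, 117.4]
ee_rot: [0.994, -0.111, 0.0, 0.0]
contact_force: [-2.4, -0.2, 4.8]
gripper_width: 10.6
grasp_force: 61.0
```

Fully home with light contact. Turning clockwise 45°.

>>> step_arm(
  motion=[
    {"dr": [0, 0, 0.7], "slide": [0, 0, 0], "jaw": 4},
    {"dr": [0, 0, 1.5], "slide": [0, 0, 0], "jaw": 4},
    {"dr": [0, 0, 2.3], "slide": [0, 0, 0], "jaw": 4},
    {"dr": [0, 0, 3.1], "slide": [0, 0, 0], "jaw": 4},
    {"dr": [0, 0, 3.9], "slide": [0, 0, 0], "jaw": 4},
    {"dr": [0, 0, 4.6], "slide": [0, 0, 0], "jaw": 4},
    {"dr": [0, 0, 5.2], "slide": [0, 0, 0], "jaw": 4},
    {"dr": [0, 0, 5.6], "slide": [0, 0, 0], "jaw": 4},
  ],
)

```text
clock: 27.9
position: [577.5, 37.9, 117.4]
ee_rot: [0.876, -0.482, 0.001, -0.0]
contact_force: [-0.3, -0.2, 3.1]
gripper_width: 10.6
grasp_force: 61.0
```

>>> step_arm(
  motion=[
    {"dr": [0, 0, 0], "slide": [0, 0, 0], "jaw": 4},
    {"dr": [0, 0, 0], "slide": [0, 0, 0], "jaw": 4},
    {"dr": [0, 0, 0], "slide": [0, 0, 0], "jaw": 4},
    {"dr": [0, 0, 0], "slide": [0, 0, 0], "jaw": 4},
    {"dr": [0, 0, 0], "slide": [0, 0, 0], "jaw": 4},
    {"dr": [0, 0, 0], "slide": [0, 0, 0], "jaw": 4},
    {"dr": [0, 0, 0], "slide": [0, 0, 0], "jaw": 4},
    {"dr": [0, 0, 0], "slide": [0, 0, 0], "jaw": 4},
  ],
)

```text
clock: 28.9
position: [577.3, 38.0, 117.4]
ee_rot: [0.876, -0.482, 0.001, -0.0]
contact_force: [3.2, -2.6, 4.5]
gripper_width: 10.5
grasp_force: 61.2
```

Run:
```python
from h import *
s,im,c=snap("w15"); print(s["position"],s["contact_force"],s["wrist_torque"],s["grasp_force"],go((576.9,38)))
# bar angle in image: visible bar near rows; check end + body edge colours
hsv=cv2.cvtColor(im,cv2.COLOR_BGR2HSV); g=cv2.cvtColor(im,cv2.COLOR_BGR2GRAY)
t=np.radians(-12.75-45)
P=[[576.9+r*np.cos(t),38+r*np.sin(t),95+41] for r in (-22,22)]; print("bar ends px",proj(c,P).round())
x,y=proj(c,[576.9,38,136])[0].astype(int); np.set_printoptions(linewidth=220)
print(x,y); print(g[y-70:y+40:5,x-60:x+61:5])
```

```text
[577.29042008  38.02448544 117.35029468] [ 3.1683471  -2.60697127  4.46729697] [-0.60834069 -0.89141539  0.04656628] 61.21174693107605 ('slide', [-0.2, 0.3, -0.0], 'toolY', np.float64(-147.6))
bar ends px [[317. 374.]
 [317. 278.]]
316 328
[[191 191 188 143 141  64  65  79  76  76  74  71  72  67  69  71  70  73  71  57  53 139 116 112 115]
 [190 189 116 143  62  79  78  75  77  76  53  56  57  53  54  59  71  70  70  70  55  58 132 117 117]
 [190 190 141  91  75  80  78  79  74  76  56  57  53  54  52  48  72  69  70  74  73  50 134 110 119]
 [198 196 142  66  80  79  77  77  74  75  57  56  52  55  55  53  71  70  72  75  73  68  96 105 116]
 [210 206 211  78  76  76  74  77  74  77  59  60  62  59  59  49  68  70  71  71  70  76  69 131 117]
 [204 207 121  79  75  75  78  77  75  74  72  69  68  69  72  68  69  69  69  71  74  73  72 132 118]
 [206 209  79  79  77  78  77  76  70  71  69  72  71  72  71  63  71  68  70  73  70  72  71  85 117]
 [208 203  81  80  74  75  74  77  72  52  66  68  72  70  71  62  72  69  67  69  67  70  67  68 107]
 [208 202  78  78  76  45  44  74  7
[... 706 characters left out ...]
  35  37  35  95  31  63  71  68  69  70  28  34  62  33  25  27  30  28  22 124]
 [196  42  41  41  43  40  29  34  54  30  67  71  71  69  69  28  33  26  25  21  31  29  30  29  30]
 [ 43  39  41  39  38  37  34  35  37  35  65  70  66  69  70  26  30  26  29  26  23  25  28  30  25]
 [ 40  42  35  30  35  39  35  35  32  31  67  68  66  71  72  24  31  29  29  27  24  26  27  22  26]
 [ 37  39  38  36  37  35  35  31  32  30  66  71  71  68  66  24  30  26  30  28  22  29  23  27  26]
 [ 37  35  36  35  30  32  31  32  28  36  62  71  70  73  66  32  36  25  31  30  28  29  26  27  23]
 [ 32  35  37  27  27  30  27  27  33  34  68  71  66  68  68  38  34  23  27  28  26  28  23  27  27]]
```

The bar stays square in the grip, turned 44.8° clockwise and fully down, so I'm handing in.

```bash
python3 -c "
from bench import arm
print(arm.job_done())"
```

```text
the job is handed in; nothing more can be done
None
```

I handed the job in at about 29 s: the separator and roll are seated on the spindle, and the cap is fully down, turned about 45° clockwise and still gripped; no verdict on the judging came back.

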